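Clamp a bucket tappet in the bench comparator with its thumbwheel

TASK

Stand the loose bucket tappet on the bed of the green bench comparator, between the jaw and the plunger, and let go of it. Then roll the comparator's recessed thumbwheel with a fingertip, gently and moving the jaw by the wheel alone, until the tappet is clamped and the dial pointer rests in the green field, never letting it reach the red field. Leave the other things on the bench where they are.

Things in the scene. Friction and masses are not known exactly. Their poses are not given: they have to be found in the camera images.
- tappet_0: bucket tappet: plain grey steel cylinder, 31 mm diameter, 25 mm high, 45 g, standing loose on the bench behind the comparator (farther from the robot). Origin: centre of its underside; z up along its axis.
- gauge: green and grey bench comparator fixed to the bench, 200 x 64 mm, yaw varies. Origin: underside centre; x runs along it from thumbwheel end to dial end (left end seen from the robot), z up. In mm along x: green wheel housing -95 to -25 (54 wide, flat top 56 up), steel bed -25 to 55 (14 up, open at both sides), green dial block 62 to 98 (50 wide, 49 high with dial). All centred on y = 0.
- bed (a point): centre of the tappet's place on the bed surface: gauge x = 24 mm, y = 0, 14 mm above the bench. The tappet must stand within 8 mm of the comparator's centre line (y = 0); along x, anywhere between the jaw and the plunger.
- wheel_top (a point): nominal top of the thumbwheel's rim: gauge x = -60 mm, y = 0, 63 mm up, 7 mm above the housing. The worn wheel runs out of true: as it turns, its real top is up to 1.6 mm higher or lower. The comparator stands on soft feet: pressed, it sinks, wheel and all, 7 N/mm, at most 3 mm. A fingertip pressing with 6 to 8 N rolls the wheel by friction; under 5 N may slip, over 13 N is too much.
- thumbwheel (a joint): angle (rad) of the knurled dark steel wheel, radius 22 mm, 16 mm wide, one orange mark, on a level axle across the gauge in a slot. Positive = top of the rim moves to gauge +x (towards the dial), advancing the jaw 10 mm per rad. Turning takes 2 to 3.5 N along the rim; it stays where left. One stroke of a fingertip 20 mm long gives a little under 1 rad; several are needed.
- jaw (a joint): advance of the steel jaw (m) along gauge +x, 0 to 0.032; its flat face stands at gauge x = this value, so the space to the plunger is 48 mm less this value. The face is 32 mm wide, 15 to 39 mm above the bench. Starts between 0 and 0.007. Moves only by the thumbwheel: do not push it (more than 3 N of finger on it is too much).
- jaw_face (a point): centre of the jaw's flat face, 27 mm above the bench; axes of the gauge, the face looks to +x.
- plunger_face (a point): centre of the plunger's flat round face (20 mm diameter, 26.5 mm above the bench), which looks to gauge -x; at rest at gauge x = 48 mm. It is pushed to +x against a light spring, 0.5 N/mm, at most 9 mm.
- pointer (a joint): angle of the black dial pointer (rad), clockwise from above, 0 at rest, where it points along gauge +x; 0.2 rad for each mm the plunger is pushed in. The green field is 0.6 to 1.1 rad, the red field begins at 1.5 rad. The white dial, 37 mm diameter, lies level on top of the dial block.
- paste_tin: bystander: round green and grey tin, 57 mm diameter, 37 mm high; origin at the centre of its underside
- valve_1: bystander: pale engine valve lying down, 106 mm long; origin at the centre of its underside
- feeler: bystander: closed grey feeler gauge, 95 x 16 x 12 mm; origin at the centre of its underside
- marker: bystander: white marker pen lying down, 131 mm long; origin at the centre of its underside

How it is judged:
On the way, in this order (a step that is already met when the one before it is completed fails the run):
1. the tappet stands on the bed between jaw and plunger, released (z of tappet_0 in the frame of gauge between 0.012 and 0.017 m and x of tappet_0 in the frame of jaw_face above 0.013 m and x of tappet_0 in the frame of plunger_face below -0.013 m and y of tappet_0 in the frame of gauge between -0.009 and 0.009 m and angle between tappet_0's own z axis and vertical below 0.15 rad and contact force between the fingers and tappet_0 below 0.1 N), for 0.2 s.
2. the pointer has been brought into the green field (value of joint pointer between 0.6 and 1.1 rad), for 0.2 s.
At the end, for the whole second after the job is handed in: The tappet stands upright (within 0.15 rad) on the bed, within 9 mm of the comparator's centre line, clamped between jaw and plunger (both faces at its sides), at rest, and the pointer rests in the green field (0.6 to 1.1 rad) (all of step 2 and z of tappet_0 in the frame of gauge between 0.012 and 0.017 m and x of tappet_0 in the frame of jaw_face between 0.013 and 0.0185 m and x of tappet_0 in the frame of plunger_face between -0.0185 and -0.013 m and y of tappet_0 in the frame of gauge between -0.009 and 0.009 m and angle between tappet_0's own z axis and vertical below 0.15 rad and linear speed of tappet_0 below 0.01 m/s); the robot touches nothing.
It fails at once if the thumbwheel is pressed with more than 13 N (contact force between any of the arm, the fingers and thumbwheel above 13 N).
It fails at once if the pointer reaches the red field (value of joint pointer above 1.5 rad).
It fails at once if the jaw is pushed directly with more than 3 N (contact force between any of the fingers, the arm and jaw above 3 N).
It fails at once if a bystander is moved more than 20 mm (distance of any of paste_tin, valve_1, feeler, marker from where it was at the start of the episode above 0.02 m).
It also fails if it takes over 58 s, if anything falls off the work surface, if the arm or the gripper's body presses on something with over 40 N, if the wrist force passes 120 N, or if a joint passes its speed limit or range.

ROBOT

A 6-joint arm with a two-finger parallel gripper is mounted at the origin on a cart in front of the work surface, level with it; the furniture and walls round the work are solid. World frame = base frame: x ahead of the robot, y to its left, z up, the work surface at z = 0. Lengths are in m, angles in rad, forces in N, time in s.
With the tool pointing down it reaches from about 0.375 to 0.9 m from the base axis. Payload 3.1 kg.
Tool frame: the origin (TCP) lies on the centre line of the jaws, within the pads' length; the fingertips stand 11 mm ahead of it and the grasp point (between the pads) lies 8 mm behind it; x points along the fingers, y is the direction in which the jaws open and shut, and the axes are right-handed (so a half turn about x gives the same grasp; the last joint's range is limited). The gripper opens to 87 mm and grips with 3 to 60 N. Pads are 19 mm wide; open, the fingers measure 117 mm over their backs; the gripper's body (75 mm by 190 mm) begins 51 mm behind the grasp point.
Start: joints at [-1.296, 0.527, 1.433, -0, 1.181, -0.178], TCP at [0.274, -0.562, 0.234] pointing down, gripper open.
Joint ranges: [-3.08, 3.08], [-0.75, 2.2], [0.22, 2.44], [-1.43, 4.57], [0, 2.65], [-2.85, 2.85]. Speed limits (rad/s): [2.79, 2.79, 3.14, 3.14, 3.14, 3.14].

INTERFACE

Orientations are given as a unit quaternion [x, y, z, w].
In Python, from rig import robot, camera, camera_info gives the robot as it stands.
- The arm moves only by the shell command python3 -m inch 'ROWS' [FORCE]. ROWS is JSON, a list that holds one entry, the list of rows, each a list of 5 numbers: the shift along the tool's x, y, z in cm, then the turn about the tool's x in rad, then the opening, from 0 (shut) to 1 (fully open). A call has 1 to 8 rows; each row shifts and turns the pose as measured when the row begins, along the tool's axes as they then stand; what a row does not reach is not made up. A row lasts 1/12 s, in which the tool goes at most 41.7 mm and 7.16 degrees, less where a joint would pass 70% of its speed; a pose out of reach is approached as far as the arm can. A call with a gripper value outside its range is refused whole. The fingers move at their own pace and stop on an object; FORCE is the grip in N (left out, the last holds). Time passes only in rows, so rows that do not move let the fingers close. It gives the time, the measured TCP pose, the force and the opening at its end, in the units of the state.
- robot.get_obs(): the state, without advancing time (a new reading comes with each control period).
- camera(name): name is "scene" or "top"; returns the picture (480x640x3 uint8, red, green, blue); there is no depth.
- camera_info(name): a dict with "camera_matrix" (3x3 intrinsics, pixels), "rvec" (rotation vector, rad) and "tvec" (3), from world to camera coordinates, as OpenCV has them. Camera axes: x right, y down, z forward; pixel columns grow to the right and rows downward; lengths in m; the calibration is good to about 2 mm. A picture is of the moment at which its call begins. camera_info takes no time and is no camera call.
- robot.hand_in(): hands the job in, once; it reports no verdict.
The state is a dict: "time": time; "q": joint angles; "joint_velocities": joint speeds; "joint_torque": joint torques, N m; "position": TCP position; "tool_rot": TCP orientation; "ft_force": force on the tool from outside, world axes, zero at the start; "moment": the same for the moment, N m; "grip_width": finger opening in m.
Only numpy, scipy, OpenCV 4.12 (cv2) and the standard library are available. Lean on these libraries where they do the work, as an engineer would, in place of code of your own. Each camera call takes 0.05 s, during which the arm holds its last target. There are 200 camera calls.

## Working session

There is one attempt and no reset: what is moved stays moved. The work goes in short steps, Python scripts to look and compute and a shell command to move; the robot and the scene stay as the last step left them, time stands still between calls to the robot, and variables do not carry over. Pictures are saved under pics/ and viewed, about 8 in all and at most 12, crops included, and the job is handed in when it is done.

```bash
mkdir -p pics; ls
cat > h.py <<'E'
import numpy as np, cv2
from rig import robot, camera, camera_info
from scipy.spatial.transform import Rotation as R
def ray(cam,u,v,z):
    i=camera_info(cam);K=np.array(i["camera_matrix"],float);Rm=cv2.Rodrigues(np.array(i["rvec"],float))[0];t=np.array(i["tvec"],float).ravel()
    d=Rm.T@np.linalg.inv(K)@np.array([u,v,1.]);c=-Rm.T@t
    return c+d*(z-c[2])/d[2]
def pix(cam,p):
    i=camera_info(cam)
    return cv2.projectPoints(np.array(p,float).reshape(-1,3),np.array(i["rvec"],float),np.array(i["tvec"],float),np.array(i["camera_matrix"],float),None)[0].reshape(-1,2)
def save(cam,name,crop=None,s=1):
    im=camera(cam)[:,:,::-1]
    if crop: a,b,c,d=crop; im=im[b:d,a:c]
    cv2.imwrite("pics/"+name,cv2.resize(im,None,fx=s,fy=s,interpolation=cv2.INTER_CUBIC))
def st():
    o=robot.get_obs();m=R.from_quat(o["tool_rot"]).as_matrix()
    print("t",round(o["time"],2),"p",np.round(o["position"],4),"F",np.round(o["ft_force"],2),"w",round(float(o["grip_width"]),4));print("axes x,y,z cols\n",np.round(m,3))
    return o,m
E
python3 - <<'E'
from h import *
st(); save("top","a.png"); save("scene","b.png")
for c in("top","scene"):
    i=camera_info(c);Rm=cv2.Rodrigues(np.array(i["rvec"],float))[0];print(c,-Rm.T@np.array(i["tvec"],float).ravel())
E
```

```text
pics
t 0.0 p [ 0.2738 -0.561   0.2326] F [ 0.64  0.12 -0.85] w 0.0871
axes x,y,z cols
 [[-0.001  0.438 -0.899]
 [ 0.002 -0.899 -0.438]
 [-1.    -0.002 -0.   ]]
top [ 0.37460143 -0.1271983   1.25522474]
scene [0.22067911 0.69222773 0.50808183]
```

View pics/a.png

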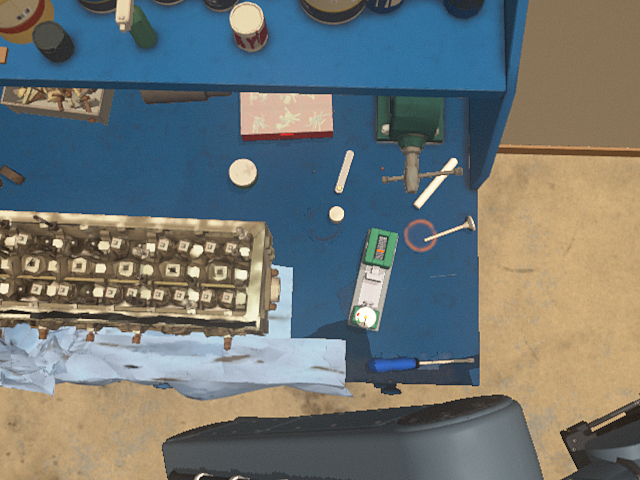

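View pics/b.png

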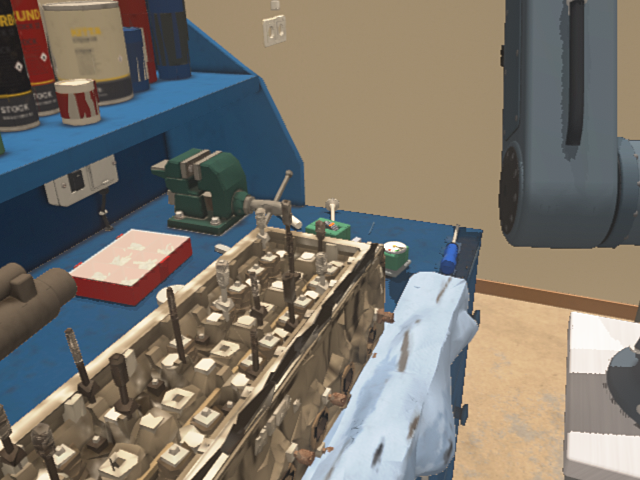

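The top view shows the comparator (wheel end about (381,245), dial (366,317)), the tappet (337,214), the feeler (344,171), the tin (243,172), and the valve and marker to the right. The scene view sees little of it. I'll enlarge the top view.

Run:
```python
from h import *
save("top","c.png",(310,190,420,340),4)
```

```text
(no output)
```

View pics/c.png

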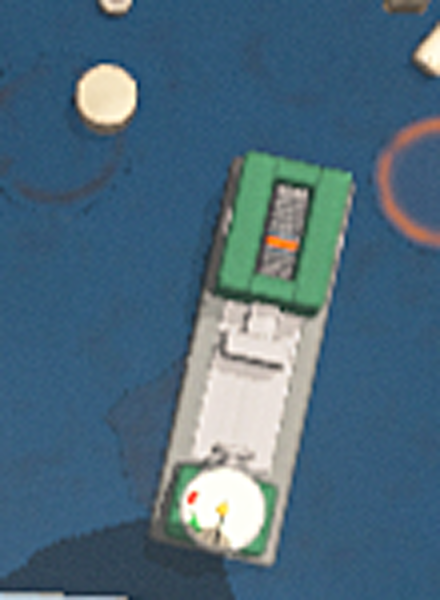

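```bash
cat > fit.py <<'E'
from h import *
from scipy.optimize import least_squares
G=np.array([[-95,-27,56],[-95,27,56],[-25,27,56],[-25,-27,56],[80,0,49.5]])/1e3
U=np.array([[248,153],[353,172],[326,312],[218,287],[222,510]])/4+[310,190]
def T(p,g):
    c,s=np.cos(p[2]),np.sin(p[2]);g=np.atleast_2d(g)
    return np.c_[p[0]+c*g[:,0]-s*g[:,1],p[1]+s*g[:,0]+c*g[:,1],g[:,2]]
if __name__=="__main__":
    r=least_squares(lambda p:(pix("top",T(p,G))-U).ravel(),[*ray("top",373,280,0.03)[:2],-3.0],x_scale=.01)
    print(r.x,np.round(r.fun.reshape(-1,2),2))
    p=r.x; np.save("g.npy",p)
    print("bed",T(p,[.024,0,.014]),"wheel",T(p,[-.06,0,.063]))
    t=ray("top",310+107/4,190+94/4,.025);print("tappet",t, "diam px", pix("top",[t+[0,.0155,0],t-[0,.0155,0]]))
    for n,u in dict(jaw=(253,357),mark=(284,242)).items(): # jaw face edge at z .039
        w=ray("top",310+u[0]/4,190+u[1]/4,.039 if n=="jaw" else .063)
        d=w[:2]-p[:2];c,s=np.cos(p[2]),np.sin(p[2]);print(n,w,"gauge",c*d[0]+s*d[1],-s*d[0]+c*d[1])
    for u in ((344,171),(465,222),(430,185)): print(ray("top",*u,.006))
E
python3 fit.py
```

```text
[ 0.52465904 -0.20649178 -3.34105361] [[-0.15 -0.73]
 [ 0.4   0.58]
 [-0.29 -0.08]
 [-0.34 -0.  ]
 [ 0.37  0.22]]
bed [[ 0.50113488 -0.20173639  0.014     ]] wheel [[ 0.58346946 -0.21838024  0.063     ]]
tappet [ 0.65663906 -0.12895759  0.025     ] diam px [[329.12135578 213.29401294]
 [344.37978033 213.70601773]]
jaw [ 0.52270225 -0.20435378  0.039     ] gauge 0.002341619467990395 -0.0017078847436866082
mark [ 0.576509   -0.21700026  0.063     ] gauge -0.05290411450588716 2.6530984886450476e-05
[ 0.75227666 -0.14171234  0.006     ]
[ 0.65038438 -0.3931423   0.006     ]
[ 0.72703199 -0.32115123  0.006     ]
```

Fit residuals are under 0.8 px and the jaw sits near 2 mm. Next I turn the tool so its y lies along gauge y (tool z then equals gauge +x), and travel towards the tappet.

```bash
python3 -m inch '[[[0,0,0,0.11,0.65],[0,0,0,0.11,0.65],[0,0,0,0.11,0.65],[0,0,0,0.11,0.65],[0,0,0,0.11,0.65],[0,0,0,0.105,0.65]]]' 10
python3 -m inch '[[[0,-3.5,-2,0,0.65],[0,-3.5,-2,0,0.65],[0,-3.5,-2,0,0.65],[0,-3.5,-2,0,0.65],[0,-3.5,-2,0,0.65],[0,-3.5,-2,0,0.65],[0,-3.5,-2,0,0.65]]]'
cat >> h.py <<'E'
def to(x,y,z):
    o,m=st();print("tool cm",np.round(m.T@(np.array([x,y,z])-o["position"])*100,2))
    g=np.load("g.npy");gy=np.array([-np.sin(g[2]),np.cos(g[2]),0]);print("turn to gauge y",round(float(np.arctan2(m[:,2]@gy,m[:,1]@gy)),4))
E
python3 -c "from h import *;to(.6566,-.129,.06)"
```

```text
time: 0.65
position: [0.2733, -0.5593, 0.23]
tool_rot: [-0.701, 0.079, 0.703, 0.084]
ft_force: [0.4, -0.0, 0.8]
grip_width: 0.0591
time: 1.23
position: [0.4671, -0.3557, 0.2275]
tool_rot: [-0.699, 0.088, 0.703, 0.091]
ft_force: [0.5, -0.3, 0.4]
grip_width: 0.0565
t 1.23 p [ 0.4671 -0.3557  0.2275] F [ 0.53 -0.26  0.43] w 0.0565
axes x,y,z cols
 [[-0.005 -0.25  -0.968]
 [ 0.005 -0.968  0.25 ]
 [-1.    -0.003  0.006]]
tool cm [ 16.76 -26.63 -12.78]
turn to gauge y -0.0534
```

```bash
python3 -m inch '[[[1,-3.6,-1.75,-0.05,0.65],[1,-3.6,-1.75,0,0.65],[1,-3.6,-1.75,0,0.65],[1,-3.6,-1.75,0,0.65],[1,-3.6,-1.75,0,0.65],[1,-3.6,-1.75,0,0.65],[1,-3,-1.5,0,0.65],[0,0,0,0,0.65]]]'
python3 -c "
from h import *;to(.6566,-.129,.016);save('top','d.png',(290,160,420,260),5)"
```

```text
time: 1.9
position: [0.6405, -0.1289, 0.1558]
tool_rot: [-0.703, 0.067, 0.705, 0.07]
ft_force: [-0.0, 0.5, 0.4]
grip_width: 0.0564
t 1.9 p [ 0.6405 -0.1289  0.1558] F [-0.    0.51  0.35] w 0.0564
axes x,y,z cols
 [[-0.002 -0.193 -0.981]
 [ 0.005 -0.981  0.193]
 [-1.    -0.004  0.003]]
tool cm [13.98 -0.25 -1.63]
turn to gauge y 0.0056
```

View pics/d.png

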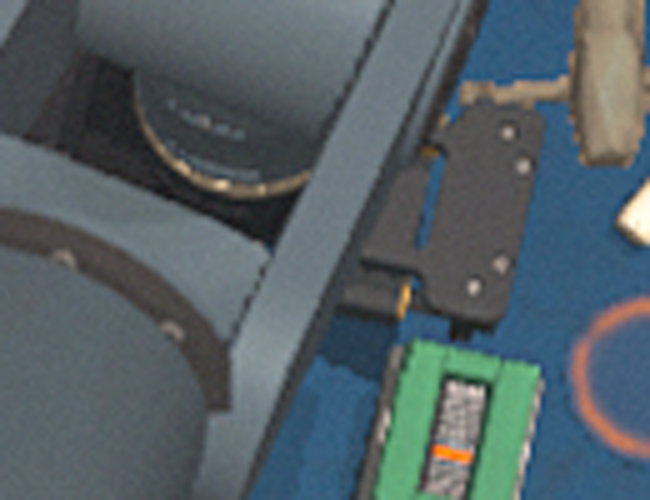

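The arm hides the tappet. The gripper body clears the vise handle by about 3 cm, so I descend on the measured position.

```bash
python3 -m inch '[[[0,-0.25,-1.6,0.005,0.65],[3,0,0,0,0.65],[3,0,0,0,0.65],[3,0,0,0,0.65],[2,0,0,0,0.65],[1.2,0,0,0,0.65],[0,0,0,0,0.65]]]'
python3 -c "from h import *;to(.6566,-.129,.016)"
```

```text
time: 2.53
position: [0.6551, -0.1387, 0.0331]
tool_rot: [0.704, -0.072, -0.703, -0.07]
ft_force: [-0.2, 0.8, 0.3]
grip_width: 0.0564
t 2.53 p [ 0.6551 -0.1387  0.0331] F [-0.22  0.81  0.28] w 0.0564
axes x,y,z cols
 [[ 0.    -0.2   -0.98 ]
 [-0.003 -0.98   0.2  ]
 [-1.     0.003 -0.001]]
tool cm [ 1.71 -0.99  0.05]
turn to gauge y -0.0015
```

```bash
python3 -m inch '[[[-0.5,-1,0,0,0.65],[0,0,0,0,0.65]]]'
python3 -c "from h import *;to(.6566,-.129,.016)"
```

```text
time: 2.7
position: [0.6566, -0.1303, 0.0388]
tool_rot: [-0.703, 0.073, 0.704, 0.071]
ft_force: [0.1, 0.1, -0.1]
grip_width: 0.0566
t 2.7 p [ 0.6566 -0.1303  0.0388] F [ 0.06  0.08 -0.09] w 0.0566
axes x,y,z cols
 [[-0.001 -0.203 -0.979]
 [-0.003 -0.979  0.203]
 [-1.     0.003  0.   ]]
tool cm [ 2.28 -0.14  0.02]
turn to gauge y -0.0047
```

```bash
python3 -m inch '[[[1.2,-0.15,0,0,0.65],[1,0,0,0,0.65],[0,0,0,0,0.4],[0,0,0,0,0.3],[0,0,0,0,0.2],[0,0,0,0,0.2],[0,0,0,0,0.2],[0,0,0,0,0.2]]]' 12
python3 -c "from h import *;to(.6566,-.129,.016)"
```

```text
time: 3.37
position: [0.661, -0.1295, 0.0212]
tool_rot: [0.707, -0.074, -0.7, -0.069]
ft_force: [-0.1, 0.2, -1.1]
grip_width: 0.0303
t 3.37 p [ 0.661  -0.1295  0.0212] F [-0.05  0.2  -1.13] w 0.0303
axes x,y,z cols
 [[ 0.01  -0.201 -0.98 ]
 [-0.007 -0.98   0.201]
 [-1.     0.005 -0.011]]
tool cm [0.51 0.04 0.44]
turn to gauge y -0.003
```

Gripped at width 30.3 mm, with the TCP 21 mm above the tappet's underside. I lift and carry it over the bed.

```bash
python3 -m inch '[[[-3,0,0,0,0.2],[-3.5,0,0,0,0.2],[-3.5,0,0,0,0.2],[0,2,2.8,0,0.2],[0,2,2.8,0,0.2],[0,2,2.8,0,0.2],[0,2,2.8,0,0.2],[0,2,2.8,0,0.2]]]'
python3 -c "
from h import *;to(.501,-.202,.036);save('top','e.png',(310,190,430,340),4);save('scene','f.png',(300,170,460,290),5)"
```

```text
time: 4.03
position: [0.5067, -0.1999, 0.1254]
tool_rot: [0.712, -0.072, -0.695, -0.064]
ft_force: [-0.2, -0.5, -0.5]
grip_width: 0.03
t 4.03 p [ 0.5067 -0.1999  0.1254] F [-0.25 -0.55 -0.46] w 0.03
axes x,y,z cols
 [[ 0.022 -0.192 -0.981]
 [-0.013 -0.981  0.192]
 [-1.     0.009 -0.024]]
tool cm [8.93 0.24 0.73]
turn to gauge y 0.0064
```

View pics/f.png

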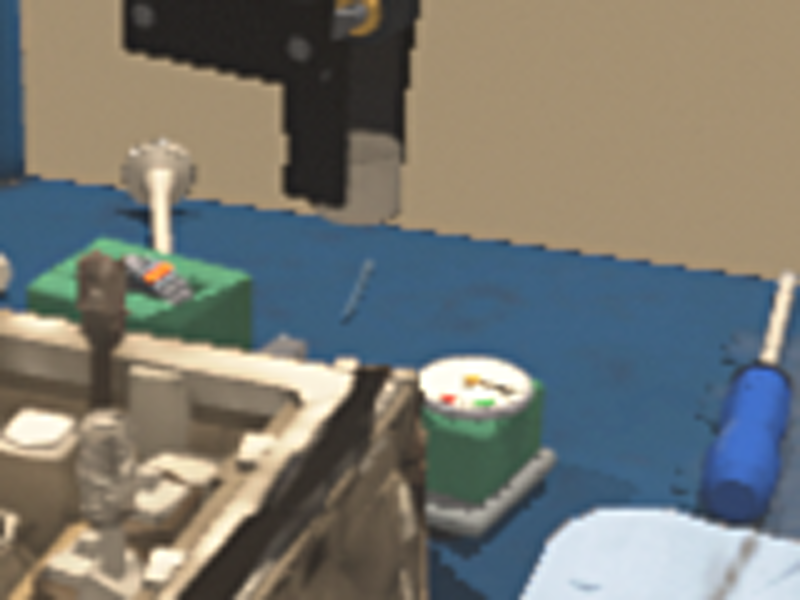

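View pics/e.png

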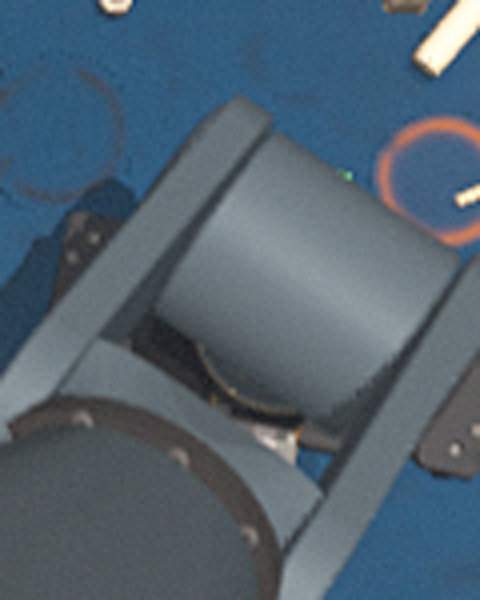

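The scene crop shows the tappet held upright, poking out towards the dial side of the fingers, with its right edge near crop x≈401 and its underside near y≈222. The top view is blocked by the wrist. I solve for the tappet's offset along tool z.

Run:
```python
from h import *
o,m=st();p=o["position"]
th=np.linspace(0,2*np.pi,73)
# finger near edges check: pad 19 wide at tool z +-9.5
for off in (0,.003,.006,.009):
    ax=-m[:,0]; c=p+m[:,2]*off-ax*.021
    ring=lambda h:np.array([c+ax*h+.0155*(np.cos(a)*m[:,1]+np.sin(a)*m[:,2]) for a in th])
    b=(pix("scene",ring(0))-[300,170])*5;t=(pix("scene",ring(.025))-[300,170])*5
    print(off,"bot: maxx",b[:,0].max(),"maxy",b[:,1].max(),b[:,1].argmax(),"top maxx",t[:,0].max())
for y in(-.031,-.016,.016,.031):print(y,[(pix("scene",p+m[:,0]*.011+m[:,1]*y+m[:,2]*s)[0]-[300,170])*5 for s in(-.0095,.0095)])
```

```text
t 4.13 p [ 0.5022 -0.1997  0.1245] F [-0.71 -0.   -0.79] w 0.03
axes x,y,z cols
 [[ 0.015 -0.197 -0.98 ]
 [-0.01  -0.98   0.197]
 [-1.     0.006 -0.017]]
0 bot: maxx 373.23527454025765 maxy 220.70842387335247 30 top maxx 375.7924358562002
0.003 bot: maxx 380.7040283557956 maxy 222.6132522242736 30 top maxx 383.3515374219036
0.006 bot: maxx 388.19491750947066 maxy 224.52379780967533 30 top maxx 390.9333020046526
0.009 bot: maxx 395.70804055193037 maxy 226.4400864081776 30 top maxx 398.53783167678245
-0.031 [array([262.49209653, 201.27287335]), array([310.15047111, 213.35674278])]
-0.016 [array([284.2082909 , 186.45571124]), array([331.54615138, 198.2642927 ])]
0.016 [array([328.98009103, 155.90749415]), array([375.64285628, 167.15860645])]
0.031 [array([349.26943545, 142.06388508]), array([395.61992828, 153.06683847])]
```

```bash
python3 -m inch '[[[0,0.2,-0.3,0.005,0.2],[2,0,0,0,0.2],[2,0,0,0,0.2],[1.5,0,0,0,0.2],[0,0,0,0,0.2],[0,0,0,0,0.2]]]'
python3 -c "from h import *;to(.505,-.2025,.037)"
```

```text
time: 4.63
position: [0.5132, -0.2064, 0.0707]
tool_rot: [0.713, -0.077, -0.693, -0.068]
ft_force: [-0.9, -0.3, -0.5]
grip_width: 0.03
t 4.63 p [ 0.5132 -0.2064  0.0707] F [-0.94 -0.26 -0.48] w 0.03
axes x,y,z cols
 [[ 0.027 -0.204 -0.979]
 [-0.016 -0.979  0.204]
 [-1.     0.011 -0.029]]
tool cm [ 3.34 -0.25  0.98]
turn to gauge y -0.0057
```

```bash
python3 -m inch '[[[0.7,-0.25,0.9,0,0.2],[0.7,0,0.2,0,0.2],[0,0,0,0,0.2]]]'
python3 -c "from h import *;to(.505,-.2025,.037)"
```

```text
time: 4.88
position: [0.5073, -0.2028, 0.0576]
tool_rot: [0.715, -0.077, -0.691, -0.066]
ft_force: [-0.1, -1.0, -0.4]
grip_width: 0.0304
t 4.88 p [ 0.5073 -0.2028  0.0576] F [-0.08 -0.99 -0.42] w 0.0304
axes x,y,z cols
 [[ 0.032 -0.202 -0.979]
 [-0.02  -0.979  0.202]
 [-0.999  0.013 -0.035]]
tool cm [ 2.05 -0.    0.31]
turn to gauge y -0.0036
```

```bash
python3 -m inch '[[[0.7,0,0.3,0,0.2],[0.6,0,0.1,0,0.2],[0.2,0,0,0,0.2]]]'
python3 -c "from h import *;to(.505,-.2025,.037)"
```

```text
time: 5.13
position: [0.5064, -0.2032, 0.0433]
tool_rot: [0.717, -0.078, -0.69, -0.065]
ft_force: [-1.0, -0.3, -1.1]
grip_width: 0.0297
t 5.13 p [ 0.5064 -0.2032  0.0433] F [-1.03 -0.32 -1.06] w 0.0297
axes x,y,z cols
 [[ 0.037 -0.201 -0.979]
 [-0.023 -0.979  0.201]
 [-0.999  0.015 -0.041]]
tool cm [ 0.63 -0.05  0.17]
turn to gauge y -0.0026
```

```bash
python3 -m inch '[[[0.4,0,0.2,0,0.2],[0.2,0,0,0,0.2],[0,0,0,0,0.2]]]'
python3 -c "from h import *;to(.505,-.2025,.037)"
```

```text
time: 5.38
position: [0.5049, -0.2033, 0.0363]
tool_rot: [0.717, -0.078, -0.689, -0.065]
ft_force: [0.5, -0.1, 0.1]
grip_width: 0.03
t 5.38 p [ 0.5049 -0.2033  0.0363] F [ 0.47 -0.13  0.1 ] w 0.03
axes x,y,z cols
 [[ 0.037 -0.201 -0.979]
 [-0.023 -0.979  0.201]
 [-0.999  0.015 -0.041]]
tool cm [-0.07 -0.08 -0.  ]
turn to gauge y -0.0028
```

```bash
python3 -m inch '[[[0.12,0,0,0,0.2],[0,0,0,0,0.2]]]'
```

```text
time: 5.55
position: [0.505, -0.2034, 0.0351]
tool_rot: [0.717, -0.078, -0.689, -0.065]
ft_force: [-0.2, -0.3, 1.2]
grip_width: 0.0298
```

Lightly touching the bed; release.

```bash
python3 -m inch '[[[0,0,0,0,0.4],[0,0,0,0,0.45],[0,0,0,0,0.5],[0,0,0,0,0.5],[0,0,0,0,0.5],[0,0,0,0,0.5]]]'
python3 -m inch '[[[-1,0,0,0,0.5],[-2,0,0,0,0.5],[-3,0,0,0,0.5],[-4,0,0,0,0.5],[-3,0,0,0,0.5]]]'
python3 -c "from h import *;st()"
```

```text
time: 6.05
position: [0.5057, -0.204, 0.0359]
tool_rot: [0.718, -0.079, -0.689, -0.064]
ft_force: [-0.2, 0.0, -0.1]
grip_width: 0.043
time: 6.47
position: [0.4963, -0.1984, 0.1653]
tool_rot: [0.712, -0.076, -0.694, -0.068]
ft_force: [0.1, -1.0, 0.6]
grip_width: 0.0435
t 6.47 p [ 0.4963 -0.1984  0.1653] F [ 0.13 -0.99  0.6 ] w 0.0435
axes x,y,z cols
 [[ 0.024 -0.202 -0.979]
 [-0.014 -0.979  0.202]
 [-1.     0.009 -0.027]]
```

```bash
python3 -m inch '[[[0,4,0,0,0],[0,4,0,0,0],[0,4,0,0,0],[0,4,0,0,0],[0,4,0,0,0],[0,4,0,0,0]]]' 5
python3 -c "
from h import *;st();save('top','g.png',(310,190,420,340),4)"
```

```text
time: 6.97
position: [0.4521, -0.4338, 0.184]
tool_rot: [0.718, -0.073, -0.689, -0.059]
ft_force: [1.1, -0.3, -1.4]
grip_width: 0.0115
t 6.97 p [ 0.4521 -0.4338  0.184 ] F [ 1.05 -0.31 -1.36] w 0.0115
axes x,y,z cols
 [[ 0.039 -0.186 -0.982]
 [-0.023 -0.982  0.185]
 [-0.999  0.015 -0.043]]
```

View pics/g.png

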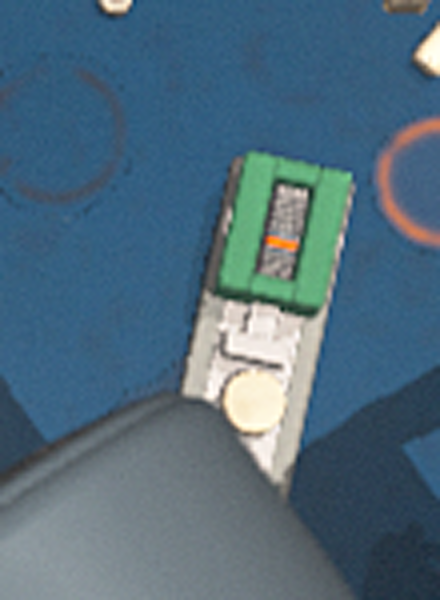

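The tappet stands on the bed, top centre at crop (253,401). I'll check its gauge coordinates and the move to the start of the first stroke.

```bash
cat >> h.py <<'E'
g=np.load("g.npy");C,S=np.cos(g[2]),np.sin(g[2])
def G(w): d=np.array(w[:2])-g[:2];return np.round([(C*d[0]+S*d[1])*1e3,(-S*d[0]+C*d[1])*1e3],2)
def W(x,y): return g[0]+C*x-S*y,g[1]+S*x+C*y
def s():
    o=robot.get_obs();m=R.from_quat(o["tool_rot"]).as_matrix();p=o["position"];f=np.array(o["ft_force"])
    print("t %.2f"%o["time"],"gauge",G(p),"z %.2f"%(p[2]*1e3),"Fz %.1f Fgx %.1f Fgy %.1f"%(f[2],C*f[0]+S*f[1],-S*f[0]+C*f[1]),"xaxis",np.round(m[:,0],3),"w",round(float(o["grip_width"]),3))
E
python3 -c "
from h import *
print(G(ray('top',310+253/4,190+401/4,.039)));s();to(*W(-.068,0),.11)"
```

```text
[23.58  2.95]
t 7.02 gauge [ 24.73 247.52] z 185.03 Fz 1.7 Fgx -1.4 Fgy 5.5 xaxis [ 0.042 -0.035 -0.999] w 0.008
t 7.02 p [ 0.4514 -0.4442  0.185 ] F [ 0.26 -5.64  1.66] w 0.0079
axes x,y,z cols
 [[ 0.042 -0.191 -0.981]
 [-0.035 -0.981  0.19 ]
 [-0.999  0.026 -0.048]]
tool cm [  7.29 -24.87  -9.12]
turn to gauge y 0.0086
```

```bash
python3 -m inch '[[[0.7,-3.55,-1.3,0,0],[0.7,-3.55,-1.3,0,0],[0.7,-3.55,-1.3,0,0],[0.7,-3.55,-1.3,0,0],[0.7,-3.55,-1.3,0,0],[0.7,-3.55,-1.3,0,0],[0.7,-3,-1.2,0,0],[0,0,0,0,0]]]'
python3 -c "
from h import *
s();to(*W(-.068,0),.085)"
```

```text
time: 7.68
position: [0.593, -0.2304, 0.1374]
tool_rot: [0.722, -0.09, -0.684, -0.06]
ft_force: [0.4, -0.4, -0.3]
grip_width: 0.0004
t 7.68 gauge [-71.75   9.85] z 137.36 Fz -0.3 Fgx -0.5 Fgy 0.3 xaxis [ 0.049 -0.048 -0.998] w 0.0
t 7.68 p [ 0.593  -0.2304  0.1374] F [ 0.39 -0.38 -0.25] w 0.0004
axes x,y,z cols
 [[ 0.049 -0.212 -0.976]
 [-0.048 -0.977  0.21 ]
 [-0.998  0.036 -0.058]]
tool cm [ 5.17 -1.17  0.69]
turn to gauge y -0.0122
```

```bash
python3 -m inch '[[[1.5,-0.9,0.6,-0.01,0],[1.5,-0.2,0.1,0,0],[1,0,0,0,0],[0,0,0,0,0]]]'
python3 -c "
from h import *
s();to(*W(-.068,0),.078)"
```

```text
time: 8.02
position: [0.592, -0.2163, 0.0984]
tool_rot: [0.723, -0.085, -0.683, -0.053]
ft_force: [0.1, -0.6, -0.6]
grip_width: 0.0001
t 8.02 gauge [-67.97  -3.72] z 98.36 Fz -0.6 Fgx -0.3 Fgy 0.6 xaxis [ 0.052 -0.05  -0.997] w 0.0
t 8.02 p [ 0.592  -0.2163  0.0984] F [ 0.15 -0.61 -0.55] w 0.0001
axes x,y,z cols
 [[ 0.052 -0.195 -0.979]
 [-0.05  -0.98   0.192]
 [-0.997  0.039 -0.061]]
tool cm [2.04 0.29 0.12]
turn to gauge y 0.0055
```

```bash
python3 -m inch '[[[1,0.3,0.1,0,0],[0.8,0,0.05,0,0],[0,0,0,0,0]]]'
python3 -m inch '[[[0.1,0,0,0,0],[0,0,0,0,0]]]'
python3 -c "
from h import *
s()"
```

```text
time: 8.27
position: [0.5909, -0.2222, 0.0806]
tool_rot: [0.724, -0.086, -0.682, -0.053]
ft_force: [-0.2, 0.4, 0.2]
grip_width: 0.0008
time: 8.43
position: [0.5907, -0.2237, 0.0794]
tool_rot: [0.724, -0.086, -0.682, -0.054]
ft_force: [-0.1, -0.7, 0.3]
grip_width: 0.0003
t 8.43 gauge [-68.19   3.79] z 79.42 Fz 0.3 Fgx -0.1 Fgy 0.7 xaxis [ 0.054 -0.052 -0.997] w 0.0
```

```bash
python3 -m inch '[[[0.2,-0.3,0,0,0],[0,0,0,0,0]]]'
python3 -m inch '[[[0.1,0,0,0,0],[0,0,0,0,0]]]'
python3 -m inch '[[[0.07,0,0,0,0],[0,0,0,0,0]]]'
python3 -c "
from h import *
s()"
```

```text
time: 8.6
position: [0.5917, -0.2217, 0.0778]
tool_rot: [0.724, -0.087, -0.682, -0.054]
ft_force: [-0.4, 0.5, -0.4]
grip_width: 0.0004
time: 8.77
position: [0.5922, -0.2219, 0.0772]
tool_rot: [0.725, -0.087, -0.682, -0.054]
ft_force: [-0.8, -0.1, 0.3]
grip_width: 0.0004
time: 8.93
position: [0.5926, -0.2218, 0.0769]
tool_rot: [0.725, -0.087, -0.681, -0.054]
ft_force: [0.0, -0.1, -0.7]
grip_width: 0.0003
t 8.93 gauge [-69.59   1.6 ] z 76.88 Fz -0.7 Fgx -0.1 Fgy 0.1 xaxis [ 0.057 -0.053 -0.997] w 0.0
```

```bash
python3 -m inch '[[[0.1,-0.1,0.25,0,0],[0,0,0,0,0]]]'
python3 -m inch '[[[0.1,0,0.05,0,0],[0,0,0,0,0]]]'
python3 -m inch '[[[0.07,0,0,0,0],[0,0,0,0,0]]]'
python3 -c "
from h import *
s()"
```

```text
time: 9.1
position: [0.5903, -0.2202, 0.0757]
tool_rot: [0.725, -0.087, -0.681, -0.054]
ft_force: [-0.4, 0.5, -0.5]
grip_width: 0.0003
time: 9.27
position: [0.5897, -0.22, 0.0746]
tool_rot: [0.725, -0.087, -0.681, -0.054]
ft_force: [-1.0, 0.0, 0.5]
grip_width: 0.0007
time: 9.43
position: [0.5897, -0.22, 0.0738]
tool_rot: [0.725, -0.087, -0.681, -0.054]
ft_force: [-0.0, 0.3, -0.1]
grip_width: 0.0008
t 9.43 gauge [-66.41   0.37] z 73.84 Fz -0.1 Fgx 0.1 Fgy -0.2 xaxis [ 0.057 -0.053 -0.997] w 0.001
```

```bash
python3 -m inch '[[[0.06,0,0,0,0],[0,0,0,0,0]]]'
python3 -m inch '[[[0.06,0,0,0,0],[0,0,0,0,0]]]'
python3 -c "
from h import *
s()"
```

```text
time: 9.6
position: [0.5899, -0.2202, 0.0733]
tool_rot: [0.725, -0.087, -0.681, -0.054]
ft_force: [-0.4, 1.3, 0.8]
grip_width: 0.0005
time: 9.77
position: [0.5899, -0.2201, 0.073]
tool_rot: [0.725, -0.087, -0.681, -0.054]
ft_force: [-1.0, 0.3, 2.6]
grip_width: 0.0004
t 9.77 gauge [-66.63   0.46] z 73.04 Fz 2.6 Fgx 1.0 Fgy -0.1 xaxis [ 0.057 -0.053 -0.997] w 0.0
```

```bash
python3 -m inch '[[[0.06,0,0,0,0],[0,0,0,0,0]]]'
python3 -m inch '[[[0.01,0,0.2,0,0],[0,0,0,0,0]]]'
python3 -c "
from h import *
s()"
```

```text
time: 9.93
position: [0.5899, -0.2201, 0.0729]
tool_rot: [0.725, -0.087, -0.681, -0.054]
ft_force: [-0.9, 0.8, 3.0]
grip_width: 0.0006
time: 10.1
position: [0.5889, -0.2202, 0.0732]
tool_rot: [0.726, -0.088, -0.68, -0.053]
ft_force: [-0.9, 0.1, 1.3]
grip_width: 0.0007
t 10.10 gauge [-65.71   0.68] z 73.20 Fz 1.3 Fgx 0.9 Fgy 0.1 xaxis [ 0.06  -0.055 -0.997] w 0.001
```

```bash
python3 -m inch '[[[0.1,0,0,0,0],[0.1,0,0,0,0]]]'
python3 -m inch '[[[0.1,0,0.1,0,0]]]'
python3 -m inch '[[[0.1,0,0.1,0,0]]]'
python3 -c "
from h import *
s()"
```

```text
time: 10.27
position: [0.5889, -0.2202, 0.0719]
tool_rot: [0.726, -0.088, -0.68, -0.053]
ft_force: [-0.5, 0.6, 7.7]
grip_width: 0.0007
time: 10.35
position: [0.5888, -0.2202, 0.0718]
tool_rot: [0.727, -0.088, -0.679, -0.053]
ft_force: [0.2, 1.2, 9.2]
grip_width: 0.0005
time: 10.43
position: [0.5888, -0.2202, 0.0718]
tool_rot: [0.727, -0.088, -0.679, -0.053]
ft_force: [-0.4, 2.8, 8.9]
grip_width: 0.0008
t 10.43 gauge [-65.6    0.74] z 71.83 Fz 8.9 Fgx 0.9 Fgy -2.7 xaxis [ 0.064 -0.056 -0.996] w 0.001
```

```bash
python3 -m inch '[[[0.08,0,0.25,0,0]]]'
python3 -m inch '[[[0.08,0,0.3,0,0]]]'
python3 -m inch '[[[0.08,0,0.3,0,0]]]'
python3 -c "
from h import *
s()"
```

```text
time: 10.52
position: [0.5884, -0.2202, 0.0722]
tool_rot: [0.729, -0.089, -0.677, -0.053]
ft_force: [2.9, 2.1, 6.9]
grip_width: 0.0008
time: 10.6
position: [0.5879, -0.2201, 0.0725]
tool_rot: [0.731, -0.089, -0.675, -0.053]
ft_force: [2.9, 1.3, 4.3]
grip_width: 0.0004
time: 10.68
position: [0.587, -0.2199, 0.0726]
tool_rot: [0.733, -0.09, -0.673, -0.053]
ft_force: [3.0, 1.5, 4.9]
grip_width: 0.0007
t 10.68 gauge [-63.79   0.8 ] z 72.61 Fz 4.9 Fgx -2.7 Fgy -2.0 xaxis [ 0.079 -0.061 -0.995] w 0.001
```

```bash
python3 -m inch '[[[0.11,0,0.55,0,0]]]'
python3 -m inch '[[[0.11,0,0.6,0,0]]]'
python3 -c "
from h import *
s()"
```

```text
time: 10.77
position: [0.584, -0.2193, 0.0721]
tool_rot: [0.734, -0.09, -0.671, -0.052]
ft_force: [3.2, 2.1, 6.3]
grip_width: 0.0002
time: 10.85
position: [0.58, -0.2185, 0.0715]
tool_rot: [0.736, -0.091, -0.669, -0.052]
ft_force: [3.4, 2.8, 7.4]
grip_width: 0.0005
t 10.85 gauge [-56.65   0.85] z 71.54 Fz 7.4 Fgx -2.8 Fgy -3.4 xaxis [ 0.089 -0.064 -0.994] w 0.0
```

```bash
python3 -m inch '[[[0.1,0,0.6,0,0]]]'
python3 -m inch '[[[0.1,0,0.55,0,0]]]'
python3 -c "
from h import *
s()"
```

```text
time: 10.93
position: [0.5761, -0.2178, 0.0711]
tool_rot: [0.738, -0.091, -0.667, -0.052]
ft_force: [3.3, 3.8, 9.5]
grip_width: 0.0002
time: 11.02
position: [0.5727, -0.2171, 0.0709]
tool_rot: [0.74, -0.092, -0.665, -0.052]
ft_force: [3.2, 2.6, 8.7]
grip_width: 0.0004
t 11.02 gauge [-49.16   0.85] z 70.87 Fz 8.7 Fgx -2.6 Fgy -3.2 xaxis [ 0.1   -0.068 -0.993] w 0.0
```

```bash
python3 -m inch '[[[-1.5,0,0,0,0],[-1,0,0,0,0]]]'
python3 -c "
from h import *
s()"
python3 -m inch '[[[0,0,-1.2,0,0],[0,0,-1,0,0],[0,0,0,0,0]]]'
python3 -c "
from h import *
s()"
```

```text
time: 11.18
position: [0.5667, -0.214, 0.0934]
tool_rot: [0.737, -0.091, -0.667, -0.052]
ft_force: [-0.2, -0.4, -0.4]
grip_width: 0.0006
t 11.18 gauge [-42.75  -0.94] z 93.44 Fz -0.4 Fgx 0.2 Fgy 0.4 xaxis [ 0.093 -0.064 -0.994] w 0.001
time: 11.43
position: [0.5862, -0.2182, 0.0963]
tool_rot: [0.736, -0.091, -0.669, -0.052]
ft_force: [0.5, -0.4, -0.1]
grip_width: 0.0003
t 11.43 gauge [-62.66  -0.69] z 96.32 Fz -0.1 Fgx -0.6 Fgy 0.3 xaxis [ 0.089 -0.064 -0.994] w 0.0
```

```bash
python3 -m inch '[[[1,0,0.1,0,0],[0.9,0,0,0,0],[0,0,0,0,0]]]'
python3 -c "
from h import *
s()"
```

```text
time: 11.68
position: [0.5856, -0.219, 0.0744]
tool_rot: [0.735, -0.09, -0.67, -0.052]
ft_force: [0.4, 0.4, -0.4]
grip_width: 0.0004
t 11.68 gauge [-62.22   0.18] z 74.39 Fz -0.4 Fgx -0.3 Fgy -0.4 xaxis [ 0.086 -0.063 -0.994] w 0.0
```

```bash
python3 -m inch '[[[0,0,-0.3,0,0],[0.1,0,0,0,0]]]'
python3 -m inch '[[[0.1,0,0,0,0]]]'
python3 -c "
from h import *
s()"
```

```text
time: 11.85
position: [0.5867, -0.2191, 0.072]
tool_rot: [0.733, -0.09, -0.672, -0.053]
ft_force: [0.4, 0.8, 11.1]
grip_width: 0.0002
time: 11.93
position: [0.587, -0.2192, 0.0718]
tool_rot: [0.733, -0.09, -0.672, -0.053]
ft_force: [-1.4, 2.5, 11.5]
grip_width: 0.0003
t 11.93 gauge [-63.66   0.09] z 71.84 Fz 11.5 Fgx 1.9 Fgy -2.2 xaxis [ 0.081 -0.061 -0.995] w 0.0
```

```bash
python3 -m inch '[[[0.04,0,0.4,0,0]]]'
python3 -m inch '[[[0.08,0,0.55,0,0]]]'
python3 -c "
from h import *
s()"
```

```text
time: 12.02
position: [0.5857, -0.219, 0.0726]
tool_rot: [0.735, -0.09, -0.67, -0.053]
ft_force: [3.0, 2.7, 7.1]
grip_width: -0.0001
time: 12.1
position: [0.5833, -0.2186, 0.073]
tool_rot: [0.738, -0.091, -0.667, -0.053]
ft_force: [2.5, 2.0, 4.6]
grip_width: 0.0008
t 12.10 gauge [-59.87   0.23] z 72.95 Fz 4.6 Fgx -2.1 Fgy -2.4 xaxis [ 0.093 -0.064 -0.994] w 0.001
```

```bash
python3 -m inch '[[[0.13,0,0.55,0,0]]]'
python3 -m inch '[[[0.12,0,0.55,0,0]]]'
python3 -c "
from h import *
s()"
```

```text
time: 12.18
position: [0.5808, -0.2181, 0.0727]
tool_rot: [0.74, -0.092, -0.664, -0.053]
ft_force: [2.6, 2.0, 5.7]
grip_width: 0.0005
time: 12.27
position: [0.5783, -0.2175, 0.0725]
tool_rot: [0.742, -0.093, -0.662, -0.052]
ft_force: [3.3, 1.8, 5.2]
grip_width: 0.0005
t 12.27 gauge [-54.77   0.2 ] z 72.51 Fz 5.2 Fgx -2.9 Fgy -2.5 xaxis [ 0.107 -0.068 -0.992] w 0.001
```

```bash
python3 -m inch '[[[0.15,0,0.6,0,0]]]'
python3 -m inch '[[[0.13,0,0.6,0,0]]]'
python3 -c "
from h import *
s()"
```

```text
time: 12.35
position: [0.5756, -0.217, 0.0722]
tool_rot: [0.745, -0.094, -0.659, -0.052]
ft_force: [3.3, 2.8, 7.3]
grip_width: 0.0007
time: 12.43
position: [0.5729, -0.2165, 0.0719]
tool_rot: [0.747, -0.094, -0.656, -0.052]
ft_force: [3.8, 3.2, 6.7]
grip_width: 0.0005
t 12.43 gauge [-49.22   0.22] z 71.93 Fz 6.7 Fgx -3.1 Fgy -3.9 xaxis [ 0.121 -0.073 -0.99 ] w 0.001
```

```bash
python3 -m inch '[[[0.13,0,0.55,0,0]]]'
python3 -m inch '[[[-2,0,0,0,0],[-3,0,0,0,0],[-3,0,0,0,0],[-1,4,0,0,0],[0,4,0,0,0],[0,4,0,0,0],[0,4,0,0,0],[0,4,0,0,0]]]'
python3 -m inch '[[[0,3,0,0,0],[0,3,0,0,0],[0,0,0,0,0]]]'
python3 -c "
from h import *;s();save('top','h.png',(345,230,405,345),5)"
```

```text
time: 12.52
position: [0.5705, -0.216, 0.0717]
tool_rot: [0.749, -0.095, -0.653, -0.051]
ft_force: [2.3, 2.6, 6.5]
grip_width: 0.0005
time: 13.18
position: [0.5172, -0.3994, 0.1731]
tool_rot: [0.749, -0.088, -0.655, -0.048]
ft_force: [0.5, 0.3, -0.2]
grip_width: 0.0007
time: 13.43
position: [0.5029, -0.471, 0.1768]
tool_rot: [0.75, -0.093, -0.653, -0.047]
ft_force: [-0.7, -0.5, 0.1]
grip_width: 0.0004
t 13.43 gauge [-31.09 263.54] z 176.85 Fz 0.1 Fgx 0.6 Fgy 0.7 xaxis [ 0.129 -0.078 -0.989] w 0.0
```

View pics/h.png

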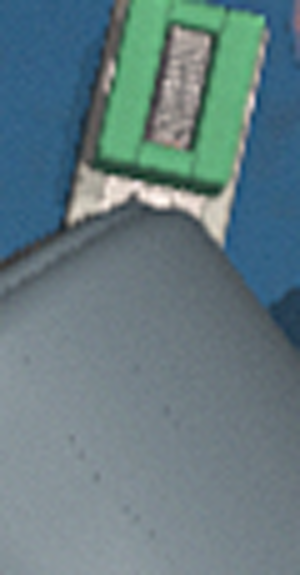

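The elbow hides the dial from the top camera, but the scene camera can see it. I'll read the pointer there numerically, with f.png (pointer at rest) as the baseline.

```bash
cat >> h.py <<'E'
A=np.arange(-.6,2.2,.1)
def prof(im,cam="scene",off=(0,0),sc=1,z=.0495,du=(0,0)):
    im=cv2.cvtColor(im,cv2.COLOR_BGR2GRAY).astype(np.float32);out=[]
    rs=np.linspace(.006,.014,9)
    for a in A: # clockwise from above: angle -a from gauge +x
        P=[[*W(.080+r*np.cos(a),-r*np.sin(a)),z] for r in rs]
        u=((pix(cam,P)+du-off)*sc+(sc-1)/2).astype(np.float32)
        out.append(cv2.remap(im,u[:,0],u[:,1],cv2.INTER_LINEAR).mean())
    return np.array(out)
E
python3 - <<'E'
from h import *
f=cv2.imread("pics/f.png"); im=camera("scene")[:,:,::-1].copy()
print(pix("scene",[[*W(.08,0),.0495]]), "f expects approx", 300+476/5,170+386/5)
# dial centroid offset by white blob
for n,i,o,k in(("f",f,(300,170),5),("now",im,(0,0),1)):
    c=pix("scene",[[*W(.08,0),.0495]])[0]
    h=cv2.inRange(i,(190,190,190),(255,255,255));_,l,st_,cc=cv2.connectedComponentsWithStats(h)
    q=(c-o)*k;j=min((j for j in range(1,len(cc)) if st_[j,4]>20*k*k),key=lambda j:np.linalg.norm(cc[j]-q));x,y,w,hh,_=st_[j]
    print(n,"expected",q,"blob box centre",x+w/2,y+hh/2,w,hh)
    du=(np.array([x+w/2,y+hh/2])/k+o)-c
    p=prof(i,off=o,sc=k,du=du);print(dict(zip(np.round(A,1).tolist(),p.astype(int).tolist())))
a=cv2.resize(f[330:430,400:560],None,fx=2.5,fy=2.5);b=cv2.resize(im[236:256,380:412],None,fx=12.5,fy=12.5,interpolation=cv2.INTER_CUBIC)
cv2.imwrite("pics/i.png",np.vstack([a,b]))
E
```

```text
[[394.07461602 244.73482579]] f expects approx 395.2 247.2
f expected [470.37308012 373.67412893] blob box centre 475.0 384.0 108 50
{-0.6: 200, -0.5: 186, -0.4: 171, -0.3: 160, -0.2: 158, -0.1: 170, -0.0: 194, 0.1: 220, 0.2: 239, 0.3: 250, 0.4: 254, 0.5: 252, 0.6: 240, 0.7: 224, 0.8: 219, 0.9: 217, 1.0: 221, 1.1: 227, 1.2: 240, 1.3: 250, 1.4: 251, 1.5: 249, 1.6: 251, 1.7: 242, 1.8: 224, 1.9: 215, 2.0: 223, 2.1: 237}
now expected [394.07461602 244.73482579] blob box centre 386.5 247.5 5 7
{-0.6: 194, -0.5: 199, -0.4: 204, -0.3: 202, -0.2: 198, -0.1: 192, -0.0: 183, 0.1: 173, 0.2: 162, 0.3: 154, 0.4: 149, 0.5: 145, 0.6: 148, 0.7: 166, 0.8: 189, 0.9: 205, 1.0: 205, 1.1: 194, 1.2: 186, 1.3: 171, 1.4: 152, 1.5: 124, 1.6: 98, 1.7: 84, 1.8: 80, 1.9: 83, 2.0: 92, 2.1: 102}
```

View pics/i.png

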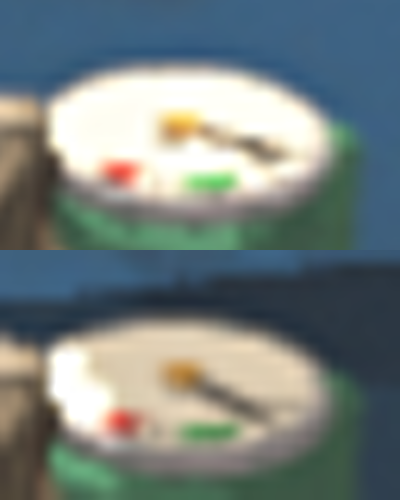

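The pointer has left rest and lies between rest and the green field. I quantify it using the f.png dial centre.

```bash
cat >> h.py <<'E'
def ptr():
    im=camera("scene")[:,:,::-1].copy();p=prof(im,du=(.93,2.07));print("ptr profile",dict(zip(np.round(A,1).tolist(),p.astype(int).tolist())),"min at",round(A[p.argmin()],2),"(rest reads -0.23)")
E
python3 -c "
from h import *;ptr();s();to(*W(-.064,0),.105)"
```

```text
ptr profile {-0.6: 196, -0.5: 193, -0.4: 183, -0.3: 170, -0.2: 158, -0.1: 147, -0.0: 138, 0.1: 131, 0.2: 127, 0.3: 134, 0.4: 149, 0.5: 163, 0.6: 166, 0.7: 165, 0.8: 165, 0.9: 166, 1.0: 168, 1.1: 172, 1.2: 182, 1.3: 191, 1.4: 195, 1.5: 192, 1.6: 191, 1.7: 184, 1.8: 175, 1.9: 174, 2.0: 182, 2.1: 194} min at 0.2 (rest reads -0.23)
t 13.58 gauge [-29.97 255.71] z 175.41 Fz -0.3 Fgx 0.3 Fgy -0.2 xaxis [ 0.126 -0.069 -0.99 ] w 0.001
t 13.58 p [ 0.5034 -0.4631  0.1754] F [-0.21  0.28 -0.31] w 0.0005
axes x,y,z cols
 [[ 0.126 -0.197 -0.972]
 [-0.069 -0.979  0.19 ]
 [-0.99   0.043 -0.137]]
tool cm [  6.34 -25.85  -2.57]
turn to gauge y 0.0065
```

```bash
python3 -m inch '[[[0.7,-3.6,-0.4,0,0],[0.7,-3.6,-0.4,0,0],[0.7,-3.6,-0.4,0,0],[0.7,-3.6,-0.4,0,0],[0.7,-3.6,-0.4,0,0],[0.7,-3.6,-0.4,0,0],[0.7,-3,-0.3,0,0],[0,0,0,0,0]]]'
python3 -c "
from h import *;ptr();s();to(*W(-.060,0),.085)"
```

```text
time: 14.25
position: [0.5844, -0.2095, 0.1162]
tool_rot: [0.747, -0.086, -0.657, -0.048]
ft_force: [0.0, 0.3, -0.1]
grip_width: 0.0008
ptr profile {-0.6: 253, -0.5: 253, -0.4: 248, -0.3: 239, -0.2: 230, -0.1: 219, -0.0: 208, 0.1: 199, 0.2: 193, 0.3: 196, 0.4: 209, 0.5: 227, 0.6: 236, 0.7: 235, 0.8: 231, 0.9: 230, 1.0: 234, 1.1: 240, 1.2: 248, 1.3: 253, 1.4: 254, 1.5: 253, 1.6: 253, 1.7: 249, 1.8: 240, 1.9: 232, 2.0: 235, 2.1: 245} min at 0.2 (rest reads -0.23)
t 14.30 gauge [-59.48  -7.08] z 116.79 Fz -0.4 Fgx 1.1 Fgy -0.1 xaxis [ 0.122 -0.066 -0.99 ] w 0.001
t 14.3 p [ 0.5844 -0.2113  0.1168] F [-1.1   0.3  -0.38] w 0.0006
axes x,y,z cols
 [[ 0.122 -0.191 -0.974]
 [-0.066 -0.981  0.184]
 [-0.99   0.042 -0.132]]
tool cm [3.18 0.58 0.38]
turn to gauge y 0.0123
```

```bash
python3 -m inch '[[[1.5,0.6,0.3,0,0],[1.5,0,0.1,0,0],[0.6,0,0,0,0],[0,0,0,0,0]]]'
python3 -c "
from h import *;s();to(*W(-.060,0),.075)"
```

```text
time: 14.63
position: [0.5846, -0.215, 0.0818]
tool_rot: [0.748, -0.083, -0.657, -0.044]
ft_force: [-0.3, 0.1, 0.0]
grip_width: 0.0007
t 14.63 gauge [-60.43  -3.49] z 81.77 Fz 0.0 Fgx 0.4 Fgy -0.1 xaxis [ 0.124 -0.067 -0.99 ] w 0.001
t 14.63 p [ 0.5846 -0.215   0.0818] F [-0.35  0.13  0.02] w 0.0007
axes x,y,z cols
 [[ 0.124 -0.183 -0.975]
 [-0.067 -0.982  0.176]
 [-0.99   0.043 -0.134]]
tool cm [0.68 0.32 0.14]
turn to gauge y 0.0211
```

```bash
python3 -m inch '[[[0.45,0.3,0.1,0.02,0],[0.1,0,0,0,0],[0,0,0,0,0]]]'
python3 -m inch '[[[0.07,0,0,0,0],[0.07,0,0,0,0]]]'
python3 -c "
from h import *;s()"
```

```text
time: 14.88
position: [0.5837, -0.2195, 0.0771]
tool_rot: [0.748, -0.091, -0.655, -0.053]
ft_force: [0.0, -0.1, 0.4]
grip_width: 0.0005
time: 15.05
position: [0.5842, -0.2207, 0.0767]
tool_rot: [0.749, -0.092, -0.654, -0.053]
ft_force: [-0.1, -0.3, -0.5]
grip_width: 0.0001
t 15.05 gauge [-61.23   2.16] z 76.68 Fz -0.5 Fgx -0.0 Fgy 0.3 xaxis [ 0.127 -0.069 -0.99 ] w 0.0
```

```bash
python3 -m inch '[[[0.15,-0.1,0.1,0,0],[0.05,0,0,0,0]]]'
python3 -m inch '[[[0.08,0,0,0,0]]]'
python3 -m inch '[[[0.08,0,0,0,0]]]'
python3 -c "
from h import *;s()"
```

```text
time: 15.22
position: [0.584, -0.2202, 0.0751]
tool_rot: [0.749, -0.092, -0.654, -0.053]
ft_force: [0.1, 0.4, -0.2]
grip_width: 0.0004
time: 15.3
position: [0.5843, -0.2204, 0.0746]
tool_rot: [0.749, -0.092, -0.654, -0.052]
ft_force: [0.1, -0.7, 2.1]
grip_width: 0.0006
time: 15.38
position: [0.5843, -0.2204, 0.0742]
tool_rot: [0.749, -0.092, -0.654, -0.052]
ft_force: [-1.8, 0.6, 4.5]
grip_width: 0.0005
t 15.38 gauge [-61.24   1.84] z 74.16 Fz 4.5 Fgx 1.9 Fgy -0.2 xaxis [ 0.128 -0.07  -0.989] w 0.0
```

```bash
python3 -m inch '[[[0.1,0,0.1,0,0]]]'
python3 -m inch '[[[0.09,0,0.45,0,0]]]'
python3 -m inch '[[[0.1,0,0.5,0,0]]]'
python3 -c "
from h import *;s();ptr()"
```

```text
time: 15.47
position: [0.5842, -0.2205, 0.0738]
tool_rot: [0.75, -0.093, -0.653, -0.052]
ft_force: [1.1, 1.2, 6.5]
grip_width: 0.0003
time: 15.55
position: [0.5826, -0.2203, 0.0737]
tool_rot: [0.752, -0.093, -0.65, -0.052]
ft_force: [3.8, 3.5, 6.1]
grip_width: 0.0004
time: 15.63
position: [0.5808, -0.2199, 0.0737]
tool_rot: [0.754, -0.094, -0.648, -0.052]
ft_force: [3.4, 1.7, 6.2]
grip_width: 0.0004
t 15.63 gauge [-57.67   2.04] z 73.70 Fz 6.2 Fgx -3.0 Fgy -2.3 xaxis [ 0.143 -0.075 -0.987] w 0.0
ptr profile {-0.6: 255, -0.5: 255, -0.4: 254, -0.3: 254, -0.2: 254, -0.1: 252, -0.0: 250, 0.1: 249, 0.2: 250, 0.3: 247, 0.4: 238, 0.5: 221, 0.6: 197, 0.7: 180, 0.8: 195, 0.9: 221, 1.0: 235, 1.1: 245, 1.2: 251, 1.3: 253, 1.4: 253, 1.5: 250, 1.6: 251, 1.7: 250, 1.8: 250, 1.9: 252, 2.0: 251, 2.1: 251} min at 0.7 (rest reads -0.23)
```

The pointer reads about 0.7–0.9 rad. I lift off and check.

```bash
python3 -m inch '[[[-1,0,-0.15,0,0],[-3,0,0,0,0],[-3,0,0,0,0],[-3,0,0,0,0],[0,0,0,0,0]]]'
python3 - <<'E'
from h import *
s();ptr()
im=camera("scene")[:,:,::-1]
a=cv2.resize(im[236:256,380:412],None,fx=15,fy=15,interpolation=cv2.INTER_CUBIC)
cv2.imwrite("pics/j.png",a)
E
```

```text
time: 16.1
position: [0.5662, -0.2115, 0.1757]
tool_rot: [0.753, -0.093, -0.65, -0.052]
ft_force: [0.6, -0.6, 0.6]
grip_width: 0.0002
t 16.10 gauge [-41.73  -3.34] z 175.71 Fz 0.6 Fgx -0.7 Fgy 0.4 xaxis [ 0.138 -0.073 -0.988] w 0.0
ptr profile {-0.6: 255, -0.5: 255, -0.4: 253, -0.3: 252, -0.2: 250, -0.1: 250, -0.0: 251, 0.1: 251, 0.2: 250, 0.3: 248, 0.4: 244, 0.5: 231, 0.6: 205, 0.7: 176, 0.8: 168, 0.9: 195, 1.0: 219, 1.1: 240, 1.2: 248, 1.3: 253, 1.4: 254, 1.5: 253, 1.6: 253, 1.7: 249, 1.8: 240, 1.9: 232, 2.0: 234, 2.1: 244} min at 0.8 (rest reads -0.23)
```

View pics/j.png

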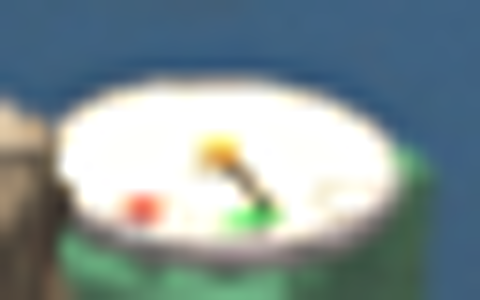

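The pointer tip is on the green field at crop (265,208), right of its middle, about 0.75–0.85 rad. I move the arm well clear and confirm from the top.

```bash
python3 -m inch '[[[-1,3.6,1.8,0,0],[-1,3.6,1.8,0,0],[-1,3.6,1.8,0,0],[0,3.6,1.8,0,0],[0,3.6,1.8,0,0],[0,3.6,1.8,0,0]]]'
python3 -m inch '[[[0,3.6,1.8,0,0],[0,3.6,1.8,0,0],[0,3.6,1.8,0,0],[0,3.6,1.8,0,0],[0,3,1.5,0,0],[0,0,0,0,0]]]'
python3 - <<'E'
from h import *
s();ptr()
im=camera("top")[:,:,::-1].copy()
p=prof(im,cam="top");print("top",dict(zip(np.round(A,1).tolist(),p.astype(int).tolist())))
cv2.imwrite("pics/k.png",cv2.resize(im[240:335,345:405],None,fx=6,fy=6,interpolation=cv2.INTER_CUBIC))
E
```

```text
time: 16.7
position: [0.4089, -0.3945, 0.1882]
tool_rot: [0.749, -0.082, -0.656, -0.051]
ft_force: [1.7, -0.5, -0.3]
grip_width: 0.0005
time: 17.2
position: [0.2769, -0.5578, 0.1714]
tool_rot: [0.746, -0.082, -0.659, -0.058]
ft_force: [0.3, -0.7, 0.3]
grip_width: 0.0006
t 17.20 gauge [173.2  393.41] z 171.41 Fz 0.3 Fgx -0.5 Fgy 0.6 xaxis [ 0.118 -0.046 -0.992] w 0.001
ptr profile {-0.6: 254, -0.5: 254, -0.4: 253, -0.3: 251, -0.2: 250, -0.1: 249, -0.0: 250, 0.1: 250, 0.2: 249, 0.3: 248, 0.4: 243, 0.5: 229, 0.6: 203, 0.7: 173, 0.8: 165, 0.9: 192, 1.0: 216, 1.1: 239, 1.2: 247, 1.3: 252, 1.4: 254, 1.5: 253, 1.6: 253, 1.7: 248, 1.8: 238, 1.9: 231, 2.0: 233, 2.1: 244} min at 0.8 (rest reads -0.23)
top {-0.6: 253, -0.5: 253, -0.4: 253, -0.3: 252, -0.2: 252, -0.1: 253, -0.0: 249, 0.1: 248, 0.2: 252, 0.3: 253, 0.4: 251, 0.5: 251, 0.6: 251, 0.7: 242, 0.8: 206, 0.9: 181, 1.0: 198, 1.1: 225, 1.2: 240, 1.3: 249, 1.4: 251, 1.5: 253, 1.6: 254, 1.7: 254, 1.8: 253, 1.9: 253, 2.0: 253, 2.1: 253}
```

View pics/k.png

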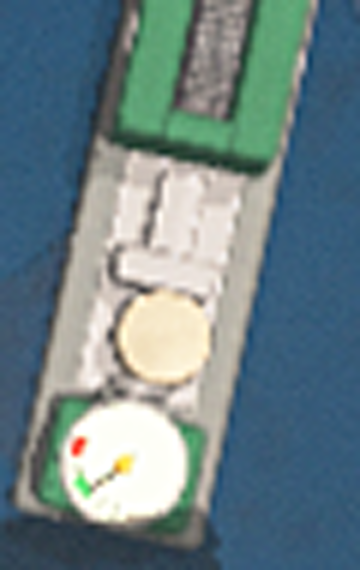

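The tappet at (165,337) is held between the jaw and the plunger, and the pointer tip is in the green field (0.9 rad from the top, 0.8 from the scene camera). I check its y, then hand in.

```bash
python3 -c "
from h import *
print(G(ray('top',345+165/6,240+337/6,.039)))
robot.hand_in()"
```

```text
[35.28  4.  ]
the job is handed in; nothing more can be done
```

I stood the tappet on the comparator bed, released it, and rolled the thumbwheel with the closed fingertips (two full strokes and a short one) until it was clamped. I then backed the arm clear and handed in at about 17 s of the 58 s allowed.

- **Pointer:** it reads about 0.9 rad from the top camera and 0.8 rad from the scene camera. Both are inside the green field, and no reading came near red.
- **Tappet:** in the last picture it looked upright, held between jaw and plunger. Its centre is at gauge x = 35.3 mm, y = 4 mm, within the 9 mm limit. The x value fits a pointer near 0.8–0.9 rad to within about 1.5 mm, which is camera accuracy.
- **Wheel force:** the highest vertical force I read was 11.5 N, briefly, at the start of the second stroke. I measured force only between rows, so a higher momentary peak can't be ruled out.
- **Tool tilt:** the tool leaned gradually to about 0.16 rad during the strokes. This did no visible harm.
- **Bystanders:** I commanded no contact with them, but I did not re-measure their positions at the end.

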